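Take the temperature of the open pan of sauce with the dial thermometer

TASK

Take the temperature of the sauce that has not been covered yet. Two steel insert pans of sauce stand beside the small probe rack at the front of the table and one of them already has its lid on; draw the dial thermometer straight up out of its sheath in the rack, turn it from upright to a slant, and hold it in the pan without a lid so that the tip and the stem up to the dark immersion ring lie in the shallow sauce. The tip must stay clear of the pan's bottom and sides, since bare metal spoils the reading. Finish still holding the thermometer there, carried by the gripper alone, and leave both pans, the lid and everything else on the table where they are.

Things in the scene. Friction and masses are not known exactly. Their poses are not given: they have to be found in the camera images.
- thermometer: Dial thermometer standing in the rack (ignore the one lying far right). Round about its axis: stem 3.8 mm thick, 122 mm long; neck 15 mm thick, 122 to 131 mm from the tip; on top a white dial 46 mm across, 131 to 146 mm, to grip across its rim from above. 50 g, mostly the dial. Origin: the stem's tip, z up the stem. Starts upright in its sheath, tip 13 mm and dial face 159 mm above the table.
- dial (a point): Middle of the dial on the thermometer's axis, 138.5 mm from the tip (151 mm above the table at the start). Same axes as the thermometer.
- probe_mark (a point): Immersion ring, a thin dark ring round the stem, on the axis 35 mm from the tip. Same axes as the thermometer.
- probe_rack: Stainless rack, fixed: 112 mm (x) by 60 mm (y), top sheet 85 mm high, two white upright sheaths in a row along its x: the thermometer's at x -32 mm, an empty one at x +32 mm. Bore 9 mm; outside 14 mm, with a cup 23 mm across, rim 144 mm high, on top. Origin under its centre, z up. Fingers that close along the rack's y clear the empty sheath. Its yaw varies.
- sheath_mouth (a point): Centre of the rim of the sheath that holds the thermometer, 144 mm high. The thermometer is out once its tip is above this.
- pan_1: One of two like steel insert pans with sauce, 119 mm (x) by 181 mm (y) over the rim, 65 mm high, about 0.55 kg, loose. Origin under its centre, z up, y along the long side. Inside: bottom 4 mm above the table, 84 by 150 mm, flaring to 100 by 164 mm at the rim. Sauce surface 39 mm above the table; it does not resist the stem. The rack and the two pans stand side by side in any order.
- pan_2: The other insert pan: same shape, sauce and axes as pan_1.
- lid: Steel lid, 116 by 178 mm with a strap handle (top 92 mm above the table), lying on one of the two pans: its origin is above that pan's origin, 65 mm up. That pan is covered; the other is the open one. (Other pans further to the right belong to the room: ignore them.)
- timer: Round kitchen timer, 66 mm across, 56 mm high, at the back right of the grill; leave it alone. Origin under its centre.
- sauce_bottle: Squeeze bottle, 58 mm across, 185 mm high, behind the pans, right of the timer; leave it alone. Origin under its centre.
- ramekin: Small white porcelain pot, 69 mm in diameter, 42 mm high, at the back right of the row of pans and rack; leave it alone. Origin under its centre.
- peeler: Vegetable peeler, 170 mm long, lying at the right end of the row of pans and rack; leave it alone. Origin under its centre.
- salt_shaker: Glass shaker, 44 mm in diameter, 90 mm high, at the left edge of the table by the grill; leave it alone. Origin under its centre.
- sugar_shaker: Shaker of the same kind, just behind the other one, at the left edge of the table; leave it alone. Origin under its centre.

How it is judged:
By the outcome, as a careful person would: the job done as asked, in the order asked, and still so for the second after the job is handed in, while the arm keeps its last pose, push and grip.
It also fails if it takes over 42 s, if anything falls off the work surface, if the arm or the gripper's body presses on something with over 40 N, if the wrist force passes 120 N, or if a joint passes its speed limit or range.

ROBOT

A 7-joint arm with a two-finger parallel gripper is mounted at the origin on a cart in front of the work surface, level with it; the furniture and walls round the work are solid. World frame = base frame: x ahead of the robot, y to its left, z up, the work surface at z = 0. Lengths are in m, angles in rad, forces in N, time in s.
With the tool pointing down it reaches from about 0.425 to 0.8 m from the base axis. Payload 8.3 kg.
Tool frame: the origin (TCP) lies midway between the tips of the shut fingers; the grasp point (between the pads) lies 19 mm behind it; z points along the fingers, y is the line along which they close (so a half turn about z gives the same grasp; the last joint's range is limited). The gripper opens to 85 mm and grips with 20 to 120 N. Pads are 22 mm wide; open, the fingers measure 114 mm over their backs; the gripper's body (76 mm by 85 mm) begins 54 mm behind the grasp point. The pads swing forward as they close: fully open they stand 13 mm farther back than shut.
Start: joints at [-1.258, 0.383, 0.016, 1.37, -0.006, 1.388, -0.046], TCP at [0.229, 0.581, 0.231] pointing down, gripper open.
Joint ranges: [-2.95, 2.95], [-0.25, 2.06], [-1.52, 1.56], [0.18, 2.33], [-1.44, 4.58], [0.02, 2.06], [-3.01, 3.01]. Speed limits (rad/s): [2.39, 2.39, 3.01, 3.01, 3.14, 3.14, 3.14].

INTERFACE

Orientations are given as a 3x3 rotation matrix whose columns are the frame's x, y, z axes.
In Python, from station import read_state, read_camera, get_calibration, hand_in gives the robot as it stands.
- The arm moves only by the tool send_rows, never from a script. Its argument "targets" is one flat list of numbers, 5 for each row, row after row: the shift along the tool's x, y, z in mm, then the turn about the tool's z in degrees, then the finger opening in mm, from 0 to 85.4. A call has 1 to 8 rows; each row is the pose to reach, as a shift and turn from the pose commanded when the call began, along the tool's axes at that moment; what a row does not reach only later rows make up. A row lasts 1/8 s, in which the tool goes at most 62.5 mm and 10.7 degrees, less where a joint would pass 70% of its speed; a pose out of reach is approached as far as the arm can. A call with a gripper value outside its range is refused whole. The fingers move at their own pace and stop on an object; "newtons" is the grip in N (left out, the last holds). Time passes only in rows, so rows that repeat a pose let the fingers close. It gives the time, the measured TCP pose, the force, the opening and the grip force at its end, in the units of the state.
- read_state(): the state, without advancing time (a new reading comes with each control period).
- read_camera(name): name is "scene" or "side" or "wrist"; returns the picture (400x640x3 uint8, red, green, blue); there is no depth.
- get_calibration(name): a dict with "intrinsics" (3x3 intrinsics, pixels), "dist_coeffs" ([k1, k2, p1, p2, k3] as OpenCV has them; the pictures are not rectified), "origin" and "attitude" of the camera in the world. Camera axes: x right, y down, z forward; pixel columns grow to the right and rows downward; lengths in m; the calibration is good to about 2 mm. A picture is of the moment at which its call begins: read the wrist's pose just before it. get_calibration takes no time and is no camera call; for the wrist camera it gives the pose at the moment of the call.
- hand_in(): hands the job in; it is judged then, once.
The state is a dict: "time_s": time; "joint_pos": joint angles; "joint_velocities": joint speeds; "tau": joint torques, N m; "tcp_pos": TCP position; "tcp_rot": TCP orientation; "contact_force": force on the tool from outside, world axes, zero at the start; "ft_torque": the same for the moment, N m; "grip_width": finger opening in m; "gripper_force": force on a finger pad.
Only numpy, scipy, OpenCV 4.12 (cv2) and the standard library are available. Lean on these libraries where they do the work, as an engineer would, in place of code of your own. Each camera call takes 0.05 s, during which the arm holds its last target. There are 200 camera calls.

## Working session

There is one attempt and no reset: what is moved stays moved. The work goes in short steps, Python scripts to look and compute and a tool call to move; the robot and the scene stay as the last step left them, time stands still between calls to the robot, and variables do not carry over. Pictures are saved under pics/ and viewed, at most 10 in all, crops included, and the job is handed in when it is done.

Besides the shell and the picture viewer there is one more tool, called after "Request:" by a JSON object that holds its "api" and its "payload", one argument or row to a line. send_rows: Moves the arm, as the interface text tells. Its arguments: {"type":"object","properties":{"targets":{"type":"array"},"newtons":{"type":"number"}},"required":["targets"]}

```bash
mkdir -p pics; python3 - <<'E'
from station import *
import cv2,numpy as np
s=read_state();print(s['time_s'],s['tcp_pos'],np.round(s['tcp_rot'],3).tolist(),s['grip_width'])
for n in('scene','side'):
    im=read_camera(n);cv2.imwrite(f'pics/{n}0.png',im[:,:,::-1])
    c=get_calibration(n);print(n,{k:np.round(v,4).tolist() for k,v in c.items()})
E
```

```text
0.0 [0.22918748 0.5809282  0.23024017] [[-0.93, 0.367, -0.001], [0.367, 0.93, -0.002], [-0.0, -0.002, -1.0]] 0.08583300215401826
scene {'intrinsics': [[393.4326, 0.0, 324.5927], [0.0, 393.4326, 201.1261], [0.0, 0.0, 1.0]], 'dist_coeffs': [-0.0921, 0.0, 0.0, 0.0, 0.0], 'origin': [0.0745, -0.9813, 0.6853], 'attitude': [[0.8372, -0.2732, 0.4738], [-0.5469, -0.4237, 0.7221], [0.0035, -0.8636, -0.5041]]}
side {'intrinsics': [[365.2291, 0.0, 316.1951], [0.0, 365.2291, 202.9266], [0.0, 0.0, 1.0]], 'dist_coeffs': [-0.0121, 0.0, 0.0, 0.0, 0.0], 'origin': [0.6061, 0.7744, 0.7752], 'attitude': [[-0.9999, 0.0114, 0.0078], [-0.0001, 0.5565, -0.8309], [-0.0138, -0.8308, -0.5564]]}
```

View pics/scene0.png

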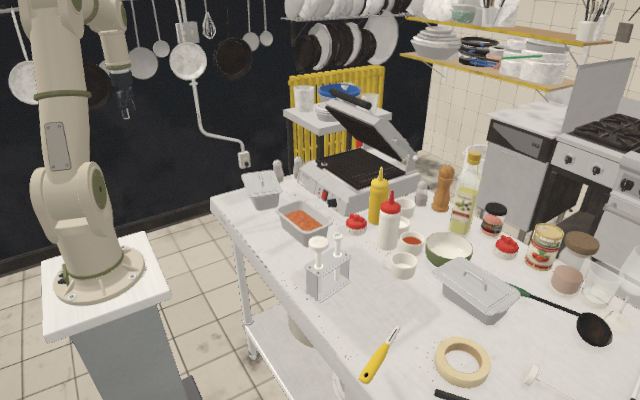

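View pics/side0.png

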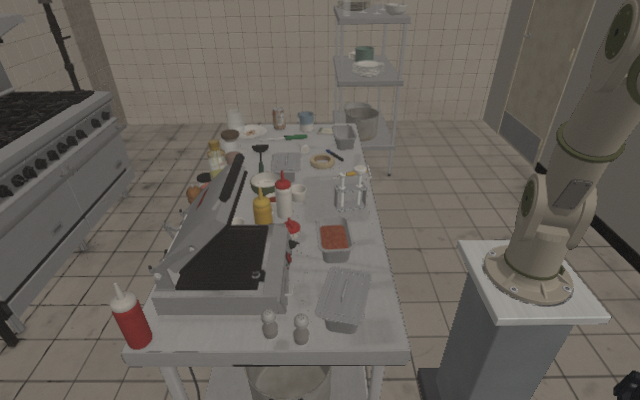

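Scene picture: lidded pan at (264,190), open pan with sauce at (305,222), rack at (328,275) with the dial near (318,243). Side picture: lidded pan (345,297), open pan (335,238), rack (350,192). I'll zoom on both.

```bash
python3 - <<'E'
import cv2,numpy as np
a=cv2.imread('pics/scene0.png');b=cv2.imread('pics/side0.png')
A=cv2.resize(a[165:305,230:370],(800,800),interpolation=3)  # x5.714
A=cv2.resize(a[195:305,255:365],(400*1,400),interpolation=3)
B=cv2.resize(b[165:275,305:415],(400,400),interpolation=3)
cv2.imwrite('pics/z0.png',cv2.resize(np.hstack([A,B]),(800,400)))
E
```

```text
(no output)
```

View pics/z0.png

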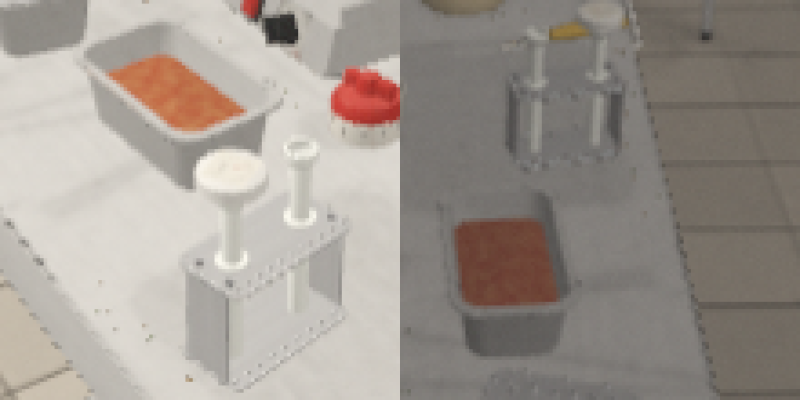

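Zoom: left (scene) dial face centre is at zoom (231,168), empty cup at (301,147). Right (side) dial is at (601,12), cup at (538,35), open pan rim corners about (443,200),(545,192),(578,303),(448,310).

```bash
cat > h.py <<'E'
from station import *
import cv2,numpy as np
def ray(n,px,c=None):
    c=c or get_calibration(n)
    u=cv2.undistortPoints(np.array([[px]],float),np.array(c['intrinsics']),np.array(c['dist_coeffs']))[0,0]
    return np.array(c['origin']),np.array(c['attitude'])@np.array([u[0],u[1],1])
def onz(n,px,z,c=None):
    o,d=ray(n,px,c);return (o+d*(z-o[2])/d[2])
def proj(n,P,c=None):
    c=c or get_calibration(n);R=np.array(c['attitude'])
    P=(np.atleast_2d(P)-c['origin'])@R
    return cv2.projectPoints(P,np.zeros(3),np.zeros(3),np.array(c['intrinsics']),np.array(c['dist_coeffs']))[0][:,0]
E
python3 - <<'E'
from h import *
np.set_printoptions(precision=4,suppress=True)
zs=lambda u,v:(255+u/3.636-.4,195+v/3.636-.4)
zd=lambda u,v:(305+(u-400)/3.636-.4,165+v/3.636-.4)
print('dial',onz('scene',zs(231,168),.159),onz('side',zd(601,12),.159))
print('cup',onz('scene',zs(301,147),.144),onz('side',zd(538,35),.144))
for p in[(443,200),(545,192),(578,303),(448,310)]:print('pan side',onz('side',zd(*p),.065))
for p in[(80,50),(155,23),(282,98),(205,148)]:print('pan scene',onz('scene',zs(*p),.065))
for p in[(310,230),(350,330)]:pass
E
```

```text
dial [ 0.4594 -0.3687  0.159 ] [ 0.4606 -0.3647  0.159 ]
cup [ 0.5214 -0.3564  0.144 ] [ 0.5224 -0.3474  0.144 ]
pan side [ 0.6153 -0.1881  0.065 ]
pan side [ 0.5229 -0.1985  0.065 ]
pan side [ 0.5059 -0.0456  0.065 ]
pan side [ 0.6113 -0.0387  0.065 ]
pan scene [ 0.5114 -0.0502  0.065 ]
pan scene [ 0.5863 -0.0453  0.065 ]
pan scene [ 0.6122 -0.202   0.065 ]
pan scene [ 0.5254 -0.2272  0.065 ]
```

Request:
{"api": "send_rows", "payload": {
  "targets": [-428, -348, -80, -35, 85, -428, -348, -80, -35, 85, -428, -348, -80, -35, 85, -428, -348, -80, -35, 85, -428, -348, -80, -35, 85, -428, -348, -80, -35, 85, -428, -348, -80, -35, 85, -428, -348, -80, -35, 85],
  "newtons": 20
}}

```text
time_s: 1.1
tcp_pos: [0.4709, 0.1509, 0.3027]
tcp_rot: [[-0.972, -0.233, -0.0], [-0.233, 0.972, 0.0], [0.0, 0.0, -1.0]]
contact_force: [1.2, 1.5, 1.2]
grip_width: 0.0849
gripper_force: 0.0
```

Request:
{"api": "send_rows", "payload": {
  "targets": [115, -435, -20, 0, 85, 115, -435, -20, 0, 85, 115, -435, -20, 0, 85, 115, -435, -20, 0, 85, 115, -435, -20, 0, 85, 115, -435, -20, 0, 85, 115, -435, -20, 0, 85, 115, -435, -20, 0, 85]
}}

```text
time_s: 2.1
tcp_pos: [0.4578, -0.3016, 0.3224]
tcp_rot: [[-0.974, -0.226, -0.001], [-0.226, 0.974, -0.002], [0.002, -0.002, -1.0]]
contact_force: [-0.3, 0.0, 0.7]
grip_width: 0.085
gripper_force: 0.0
```

```bash
python3 - <<'E'
from h import *
s=read_state();print(s['time_s'],s['tcp_pos'],s['joint_velocities'].round(3) if hasattr(s['joint_velocities'],'round') else s['joint_velocities'],s['joint_pos'])
c=get_calibration('wrist');im=read_camera('wrist');cv2.imwrite('pics/w1.png',im[:,:,::-1])
np.savez('w1.npz',**{k:np.array(v) for k,v in c.items()});print(c)
E
```

```text
2.1 [ 0.45776242 -0.3015688   0.32241005] [ 0.154  0.134 -0.004 -0.126 -0.116  0.045  0.189] [-0.08663831  0.22057023  0.74796114  1.44433662 -0.14697608  1.53469772
  2.45324608]
{'intrinsics': array([[297.6954787 ,   0.        , 319.92264212],
       [  0.        , 297.6954787 , 198.80418488],
       [  0.        ,   0.        ,   1.        ]]), 'dist_coeffs': array([-0.01554355,  0.        ,  0.        ,  0.        ,  0.        ]), 'origin': array([ 0.3803777 , -0.3199399 ,  0.46484248]), 'attitude': array([[-0.22571085,  0.92685864,  0.29997946],
       [ 0.97419267,  0.21531282,  0.06774232],
       [-0.00180187,  0.30752797, -0.95153734]])}
```

View pics/w1.png

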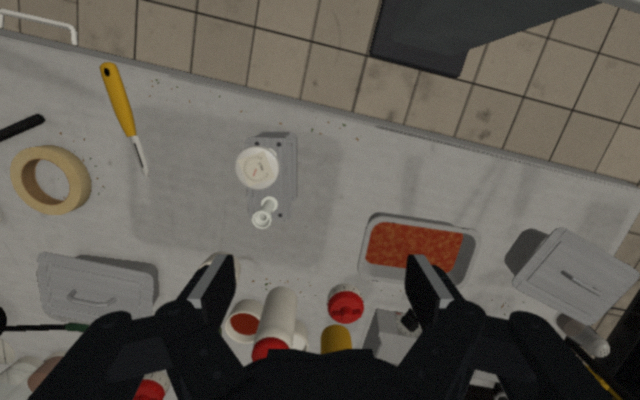

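Wrist picture: dial at about (257,168), empty cup at (263,218), open pan rim corners about (372,213),(480,231),(465,285),(358,278). Zooming in for precise pixels.

```bash
python3 - <<'E'
from h import *
a=cv2.imread('pics/w1.png')
A=cv2.resize(a[125:245,225:305],None,fx=5,fy=5,interpolation=2)
B=cv2.resize(a[195:315,345:495],(490,392),interpolation=2) 
B=cv2.resize(a[200:310,350:430+60],(398,313),interpolation=2)
B=cv2.resize(a[205:295,350:490],None,fx=2.857,fy=2.857,interpolation=2)
o=np.zeros((600,800,3),np.uint8);o[:,:400]=A;o[:B.shape[0],400:400+B.shape[1]]=B[:,:400]
cv2.imwrite('pics/z1.png',o)
E
```

```text
(no output)
```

View pics/z1.png

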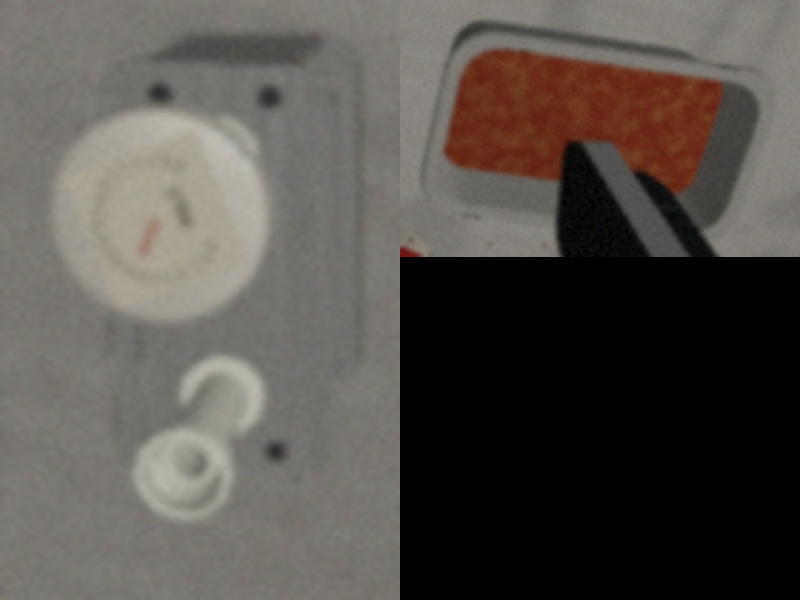

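Zoom: dial centre (256.8,167.6) in the full picture, cup (261.2,219.4), screws (256.4,143.2),(278.4,143.8),(279.6,214.8); pan rim outline corners in zoom about (458,20),(765,72),(715,232),(420,205).

```bash
python3 - <<'E'
from h import *
np.set_printoptions(precision=4,suppress=True)
c=dict(np.load('w1.npz'))
z1=lambda u,v:(225+u/5-.4,125+v/5-.4)
z2=lambda u,v:(350+(u-400)/2.857-.3,205+v/2.857-.3)
d=onz('w',z1(158,215),.157,c);e=onz('w',z1(183,474),.144,c)
print('dial',d,'cup',e,np.hypot(*(e-d)[:2]),np.degrees(np.arctan2(*(e-d)[[1,0]])))
S=[onz('w',z1(*p),.085,c) for p in[(159,93),(269,96),(275,451)]];print('screws',*S)
for p in[(458,20),(765,72),(715,232),(420,205)]:print('rim',onz('w',z2(*p),.065,c))
for p in[(480,50),(722,83),(690,192),(445,160)]:print('sauce',onz('w',z2(*p),.039,c))
print(read_state()['tcp_pos'],read_state()['tcp_rot'])
E
```

```text
dial [ 0.459  -0.3711  0.157 ] cup [ 0.5214 -0.3578  0.144 ] 0.06382813875865075 12.088965466355747
screws [ 0.4462 -0.388   0.085 ] [ 0.4407 -0.3607  0.085 ] [ 0.5349 -0.3413  0.085 ]
rim [ 0.5091 -0.2173  0.065 ]
rim [ 0.5008 -0.0557  0.065 ]
rim [ 0.5964 -0.0456  0.065 ]
rim [ 0.6163 -0.2078  0.065 ]
sauce [ 0.5314 -0.1942  0.039 ]
sauce [ 0.5202 -0.0591  0.039 ]
sauce [ 0.5886 -0.0517  0.039 ]
sauce [ 0.6002 -0.1944  0.039 ]
[ 0.4582 -0.3008  0.3222] [[-0.9738 -0.2273 -0.0014]
 [-0.2273  0.9738 -0.0014]
 [ 0.0017 -0.0011 -1.    ]]
```

Request:
{"api": "send_rows", "payload": {
  "targets": [15, -68, 0, 1, 85, 15, -68, 50, 1, 85, 15, -68, 100, 1, 85, 15, -68, 140, 1, 85, 15, -68, 165, 1, 85, 15, -68, 165, 1, 85]
}}

```text
time_s: 2.9
tcp_pos: [0.461, -0.3637, 0.1554]
tcp_rot: [[-0.976, -0.218, -0.004], [-0.218, 0.976, 0.003], [0.003, 0.004, -1.0]]
contact_force: [0.0, 0.2, -0.5]
grip_width: 0.0851
gripper_force: 0.0
```

```bash
python3 - <<'E'
from h import *
E
echo
```

Request:
{"api": "send_rows", "payload": {
  "targets": [0, 0, 15, 0, 85, 0, 0, 27, 0, 85, 0, 0, 27, 0, 85]
}}

```text
time_s: 3.28
tcp_pos: [0.4608, -0.366, 0.1298]
tcp_rot: [[-0.976, -0.216, -0.001], [-0.216, 0.976, 0.001], [0.001, 0.001, -1.0]]
contact_force: [-1.1, 0.2, 0.3]
grip_width: 0.0851
gripper_force: 0.0
```

```bash
python3 - <<'E'
from h import *
im=read_camera('wrist');c=get_calibration('wrist');s=read_state();print(s['time_s'],s['tcp_pos'],s['tcp_rot'][0],s['contact_force'])
a=im[:,:,::-1];p=proj('w',[[.459,-.3705,.159]],c)[0];print(p, proj('w',[s['tcp_pos']],c))
cv2.imwrite('pics/w2.png',a)
E
```

```text
3.325 [ 0.46099951 -0.36642985  0.13045482] [-9.76429358e-01 -2.15836681e-01 -4.86431973e-04] [-0.21000686  0.82359305  0.08587794]
[313.4218308  284.30135134] [[321.13956355 257.97540758]]
```

View pics/w2.png

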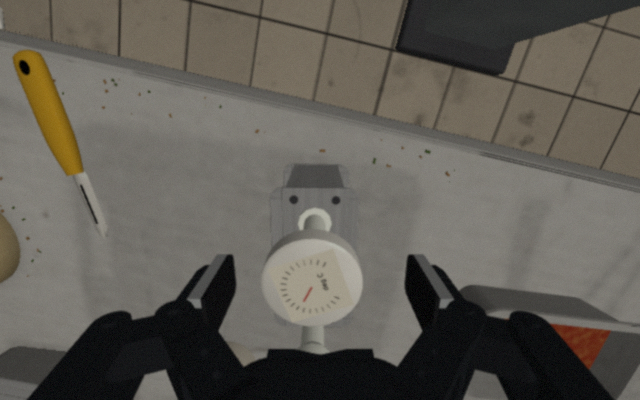

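Wrist picture: the dial sits at (312,281), between the fingers whose middle is at about 320, so I shift about -4 mm in tool y and +3 mm in x, then close.

Request:
{"api": "send_rows", "payload": {
  "targets": [3, -4, 1, 0, 85, 3, -4, 1, 0, 85, 3, -4, 1, 0, 60, 3, -4, 1, 0, 40, 3, -4, 1, 0, 40, 3, -4, 1, 0, 40, 3, -4, 1, 0, 40, 3, -4, 1, 0, 40],
  "newtons": 25
}}

```text
time_s: 4.32
tcp_pos: [0.4592, -0.3711, 0.1298]
tcp_rot: [[-0.976, -0.216, 0.0], [-0.216, 0.976, -0.0], [-0.0, -0.0, -1.0]]
contact_force: [-0.3, -0.2, 3.9]
grip_width: 0.0426
gripper_force: 25.3
```

Request:
{"api": "send_rows", "payload": {
  "targets": [0, 0, -15, 0, 40, 0, 0, -35, 0, 40, 0, 0, -60, 0, 40, 0, 0, -85, 0, 40, 0, 0, -110, 0, 40, 0, 0, -135, 0, 40, 0, 0, -150, 0, 40, 0, 0, -150, 0, 40]
}}

```text
time_s: 5.32
tcp_pos: [0.4593, -0.3715, 0.2807]
tcp_rot: [[-0.976, -0.216, 0.001], [-0.216, 0.976, -0.001], [-0.001, -0.001, -1.0]]
contact_force: [0.2, -0.4, -0.7]
grip_width: 0.0426
gripper_force: 25.5
```

```bash
python3 - <<'E'
from h import *
s=read_state();print(s['time_s'],s['tcp_pos'],s['contact_force'],s['joint_pos'])
T=[read_camera(n)[:,:,::-1] for n in('scene','side','wrist')]
A=cv2.resize(T[0][170:310,270:370],(300,420),interpolation=2)
B=cv2.resize(T[1][100:240,300:400],(300,420),interpolation=2)
C=cv2.resize(T[2][200:400,200:440],(200,167))
o=np.zeros((420,800,3),np.uint8);o[:,:300]=A;o[:,300:600]=B;o[:167,600:]=C;cv2.imwrite('pics/m3.png',o)
E
```

```text
5.325 [ 0.45926142 -0.3715264   0.28068653] [ 0.20702155 -0.40955586 -0.66491889] [ 0.05330486  0.34913253  0.77359007  1.41242128 -0.24276971  1.47539112
  2.60725588]
```

View pics/m3.png

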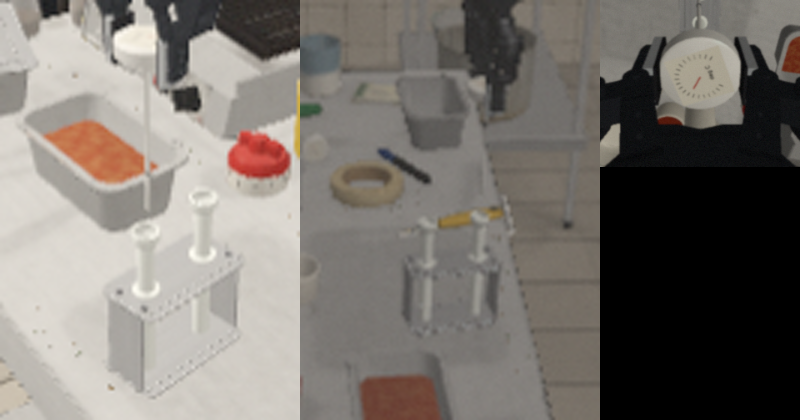

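Montage: the thermometer is out of the sheath and hangs upright from the gripper, with the tip about 20 mm above the rim. Only shifts and z-turns are available, so I'll slant it by leaning the stem lightly on the fixed sheath cup, pivoting it in the pads.

Request:
{"api": "send_rows", "payload": {
  "targets": [-13, 0, 0, 0, 40, -26, 0, 0, 0, 40, -26, 0, 0, 0, 40, -26, 0, 20, 0, 40, -26, 0, 40, 0, 40, -26, 0, 40, 0, 40],
  "newtons": 20
}}

```text
time_s: 6.22
tcp_pos: [0.4838, -0.3648, 0.2381]
tcp_rot: [[-0.976, -0.216, -0.003], [-0.216, 0.976, 0.001], [0.002, 0.002, -1.0]]
contact_force: [0.1, -0.0, 0.3]
grip_width: 0.0429
gripper_force: 25.5
```

Request:
{"api": "send_rows", "payload": {
  "targets": [8, 0, 0, 0, 40, 13, 0, 0, 0, 40, 25, 0, 0.6, 0, 40, 37, 0, 2.6, 0, 40, 49, 0, 6, 0, 40, 61, 0, 10.5, 0, 40, 70, 0, 15.5, 0, 40, 70, 0, 15.5, 0, 40]
}}

```text
time_s: 7.22
tcp_pos: [0.4151, -0.3809, 0.2237]
tcp_rot: [[-0.977, -0.215, -0.0], [-0.215, 0.977, 0.0], [0.0, 0.0, -1.0]]
contact_force: [0.2, -0.5, 0.1]
grip_width: 0.0433
gripper_force: 20.3
```

```bash
python3 - <<'E'
from h import *
s=read_state();print(s['time_s'],s['tcp_pos'],s['contact_force'],s['grip_width'],s['gripper_force'])
T=[read_camera(n)[:,:,::-1] for n in('scene','side','wrist')]
A=cv2.resize(T[0][170:310,270:370],(300,420),interpolation=2)
B=cv2.resize(T[1][100:240,300:400],(300,420),interpolation=2)
C=cv2.resize(T[2][200:400,200:440],(200,167))
o=np.zeros((420,800,3),np.uint8);o[:,:300]=A;o[:,300:600]=B;o[:167,600:]=C;cv2.imwrite('pics/m4.png',o)
E
```

```text
7.225 [ 0.41514155 -0.38088359  0.22373152] [ 0.18375408 -0.48970956  0.14184074] 0.04328502671427188 20.32586964391129
```

View pics/m4.png

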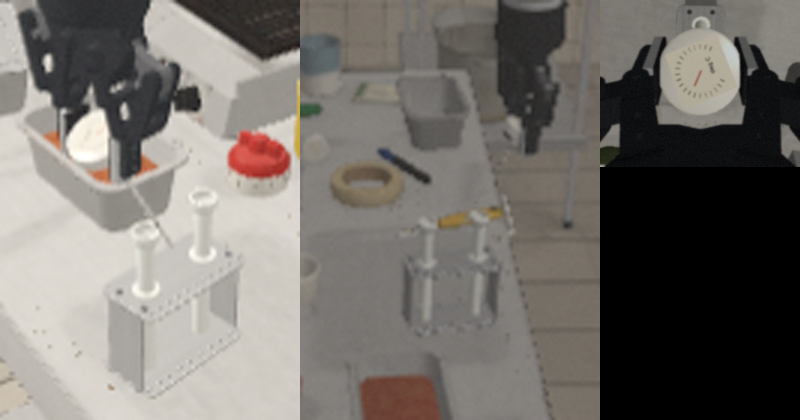

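Montage: the stem has pivoted on the cup to roughly 30° with the dial leaning towards the robot. I'll continue the same arc to about 48°, then tighten the grip.

Request:
{"api": "send_rows", "payload": {
  "targets": [8, 0, 5, 0, 40, 16, 0, 10.5, 0, 40, 24, 0, 17.5, 0, 40, 32, 0, 25.5, 0, 40, 32, 0, 25.5, 0, 40]
}}

```text
time_s: 8.0
tcp_pos: [0.3835, -0.3874, 0.1977]
tcp_rot: [[-0.977, -0.215, -0.001], [-0.215, 0.977, 0.001], [0.001, 0.002, -1.0]]
contact_force: [-0.0, -0.3, 0.4]
grip_width: 0.043
gripper_force: 20.5
```

Request:
{"api": "send_rows", "payload": {
  "targets": [0, 0, -10, 0, 40, 0, 0, -40, 0, 40, 0, 0, -40, 0, 40, 0, 0, -40, 0, 40],
  "newtons": 50
}}

```text
time_s: 8.5
tcp_pos: [0.3852, -0.3874, 0.2388]
tcp_rot: [[-0.976, -0.217, 0.0], [-0.217, 0.976, -0.0], [-0.0, -0.0, -1.0]]
contact_force: [-0.1, 0.2, -1.5]
grip_width: 0.0418
gripper_force: 51.0
```

```bash
python3 - <<'E'
from h import *
s=read_state();print(s['time_s'],s['tcp_pos'],s['tcp_rot'],s['contact_force'],s['grip_width'],s['gripper_force'],s['joint_pos'])
T=[read_camera(n)[:,:,::-1] for n in('scene','side')]
cv2.imwrite('pics/s5.png',T[0]);cv2.imwrite('pics/d5.png',T[1])
A=cv2.resize(T[0][150:270,270:370],(500,600),interpolation=2)
B=cv2.resize(T[1][80:200,330:390],(300,600),interpolation=2)
cv2.imwrite('pics/m5.png',np.hstack([A,B]))
for th in(44,48,52):
    t=np.radians(th);x=np.array(s['tcp_rot'])[:,0];x=x/np.linalg.norm(x)
    g=np.array(s['tcp_pos'])+[0,0,.0215]
    ax=-x*np.sin(t)-np.array([0,0,1])*np.cos(t)
    P=[g,g+ax*.1035,g+ax*.1385];print(th,[[(p-[270,150])*5] for p in proj('scene',P)],P[2])
    print([(p-[330,80])*5+[500,0] for p in proj('side',P)])
E
```

```text
8.5 [ 0.38522126 -0.38737511  0.23883716] [[-9.76280001e-01 -2.16511266e-01  4.81506876e-04]
 [-2.16511377e-01  9.76280076e-01 -1.92266310e-04]
 [-4.28457747e-04 -2.91957470e-04 -9.99999866e-01]] [-0.13034311  0.24313381 -1.51850343] 0.041755737234289464 50.95253168139607 [ 0.07036782  0.25601284  0.80304453  1.6061242  -0.18769899  1.35884265
  2.68573411]
44 [[array([108.3668728 , 331.58250047])], [array([236.48320338, 411.23073328])], [array([274.53291772, 434.84847363])]] [ 0.47914934 -0.36654451  0.16074982]
[array([763.95343695, 291.65986104]), array([657.8338513 , 400.60238467]), array([623.00225983, 436.35985264])]
48 [[array([108.3668728 , 331.58250047])], [array([244.44160265, 396.99475228])], [array([284.82956948, 416.37714589])]] [ 0.48570543 -0.36509056  0.16770667]
[array([763.95343695, 291.65986104]), array([651.38724263, 394.73462083]), array([614.29559751, 428.69942111])]
52 [[array([108.3668728 , 331.58250047])], [array([251.7963667 , 382.47488763])], [array([294.36568866, 397.55100077])]] [ 0.49177196 -0.36374517  0.17511481]
[array([763.95343695, 291.65986104]), array([645.44129248, 388.33770028]), array([606.23246718, 420.32474795])]
```

View pics/m5.png

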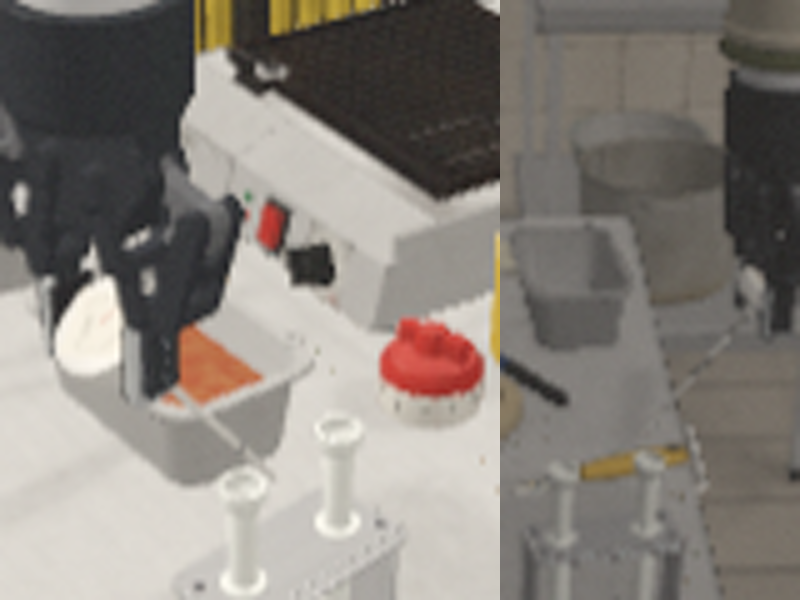

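Montage: the stem slants under the gripper. In the scene half it runs from (180,390) to a tip near (268,472); in the side half from (750,310) to about (678,388). This looks less steep than planned, so I'll fit the angle.

```bash
cat >> h.py <<'E'
def therm(s,th,dz,dx=0.,roll=0.):
    R=np.array(s['tcp_rot']);t=np.radians(th)
    g=np.array(s['tcp_pos'])-R[:,2]*dz+R[:,0]*dx
    ax=R[:,2]*np.cos(t)-R[:,0]*np.sin(t)+R[:,1]*np.sin(roll)
    return g,ax
E
python3 - <<'E'
from h import *
from scipy.optimize import least_squares
s=read_state()
tip=np.array([270+268/5-.4,150+472/5-.4])
L1=np.array([270+180/5-.4,150+390/5-.4]);D=[np.array([330+(u-500)/5-.4,80+v/5-.4]) for u,v in((745,317),(685,381))]
def dist(n,p,g,ax):
    q=proj(n,[g+ax*.03,g+ax*.138]);d=(q[1]-q[0])/np.linalg.norm(q[1]-q[0]);w=p-q[0];return d[0]*w[1]-d[1]*w[0]
def f(v):
    g,ax=therm(s,v[0],v[1],v[2],v[3]);
    return np.r_[proj('scene',[g+ax*.1385])[0]-tip,dist('scene',L1,g,ax),dist('side',D[0],g,ax),dist('side',D[1],g,ax),(v[1]-.0215)*300,v[2]*300,v[3]*20]
r=least_squares(f,[45,.0215,0,0],x_scale=[10,.01,.01,.1]);print(r.x,r.fun)
g,ax=therm(s,*r.x);print(g+ax*.1385,g,ax)
a=cv2.imread('pics/s5.png')[150:270,270:370];b=cv2.imread('pics/d5.png')[100:200,330:390]
A=cv2.resize(cv2.cvtColor(cv2.convertScaleAbs(a[50:110,20:70],alpha=1),cv2.COLOR_BGR2RGB)[:,:,::-1],(500,600),interpolation=2)
B=cv2.resize(b[20:80],(600,600),interpolation=2)[:,150:450]
cv2.imwrite('pics/m6.png',np.hstack([A,B]))
E
```

```text
[ 3.74649494e+01  2.22740275e-02 -1.67363177e-03 -4.23409074e-02] [ 0.12987851 -0.39976175 -0.25355025 -0.01406882  0.9278507   0.23220825
 -0.50208953 -0.84681815]
[ 0.46991311 -0.37417439  0.15038613] [ 0.38648417 -0.38674321  0.26037819] [ 0.60237508  0.0907496  -0.79416652]
```

View pics/m6.png

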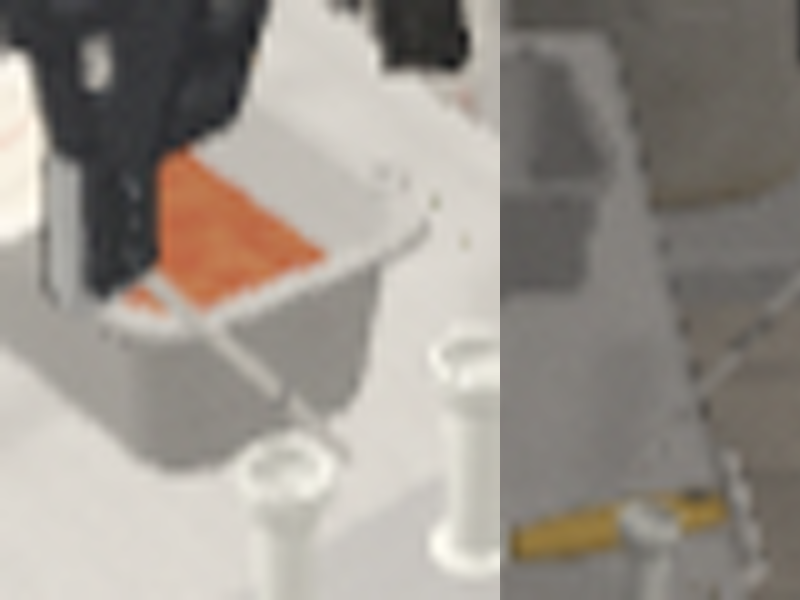

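Zoomed: the ring shows at scene pixel (318.1,239.1), the tip at (324.1,245.4); the side stem runs from (374.6,147) to (364.6,158.6). Refitting with these.

```bash
cat > fit.py <<'E'
from h import *
from scipy.optimize import least_squares
def fit(s,pts,lines,roll0=0.):
    """pts: (cam,px,dist from dial m); lines: (cam,px)"""
    def f(v):
        g,ax=therm(s,*v);o=[]
        for n,p,d in pts:o+=list(proj(n,[g+ax*d])[0]-p)
        for n,p in lines:
            q=proj(n,[g+ax*.03,g+ax*.138]);d=(q[1]-q[0])/np.linalg.norm(q[1]-q[0]);w=np.array(p)-q[0];o.append(d[0]*w[1]-d[1]*w[0])
        return np.r_[o,(v[1]-.0215)*300,v[2]*300,v[3]*10]
    r=least_squares(f,[40,.0215,0,0],x_scale=[10,.01,.01,.1]);g,ax=therm(s,*r.x)
    print(r.x.round(4),r.fun.round(2),'tip',(g+ax*.1385).round(4),'ring',(g+ax*.1035).round(4));return r.x
E
python3 - <<'E'
from fit import *
s=read_state()
si=[('side',(374.6,147.)),('side',(364.6,158.6))];li=[('scene',(305.6,227.6))]
p=[('scene',np.array([324.1,245.4]),.1385),('scene',np.array([318.1,239.1]),.1035)]
fit(s,p,li+si);fit(s,p,li);fit(s,[],li+si+[('scene',p[0][1]),('scene',p[1][1])])
E
```

```text
[ 3.65893e+01  2.20000e-02 -2.20000e-03 -8.55000e-02] [ 0.74  0.06 -0.78 -0.44 -0.34  0.3   0.33  0.16 -0.66 -0.85] tip [ 0.47   -0.3802  0.1489] ring [ 0.4491 -0.3819  0.177 ]
[ 3.67035e+01  2.16000e-02 -2.10000e-03 -8.23000e-02] [ 0.64  0.06 -0.86 -0.39 -0.46  0.02 -0.63 -0.82] tip [ 0.4701 -0.3798  0.1486] ring [ 0.4491 -0.3815  0.1766]
[ 3.67449e+01  2.29000e-02 -1.70000e-03 -6.67000e-02] [-0.29  0.34  0.5   0.48 -0.16  0.42 -0.51 -0.67] tip [ 0.4693 -0.3778  0.15  ] ring [ 0.4484 -0.38    0.178 ]
```

Request:
{"api": "send_rows", "payload": {
  "targets": [-16, 5, 0, 0, 40, -31, 9, 0, 0, 40, -31, 9, 0, 0, 40, -31, 9, 14, 0, 40, -31, 9, 27, 0, 40, -31, 9, 27, 0, 40],
  "newtons": 20
}}

```text
time_s: 9.35
tcp_pos: [0.4121, -0.3716, 0.2099]
tcp_rot: [[-0.977, -0.215, -0.002], [-0.215, 0.977, 0.002], [0.002, 0.002, -1.0]]
contact_force: [0.2, -0.1, -0.2]
grip_width: 0.0415
gripper_force: 50.9
```

Request:
{"api": "send_rows", "payload": {
  "targets": [7, 0, 0, 0, 40, 12, 0, 1.5, 0, 40, 17, 0, 5, 0, 40, 21, 0, 9, 0, 40, 25, 0, 13, 0, 40, 29, 0, 18, 0, 40, 33, 0, 23, 0, 40, 33, 0, 23, 0, 40]
}}

```text
time_s: 10.35
tcp_pos: [0.3804, -0.3793, 0.1881]
tcp_rot: [[-0.977, -0.215, -0.001], [-0.215, 0.977, 0.0], [0.001, 0.0, -1.0]]
contact_force: [1.2, -0.9, 1.1]
grip_width: 0.0417
gripper_force: 45.2
```

Request:
{"api": "send_rows", "payload": {
  "targets": [0, 0, 0, 0, 40, 0, 0, 0, 0, 40, 0, 0, -15, 0, 40, 0, 0, -45, 0, 40, 0, 0, -45, 0, 40],
  "newtons": 40
}}

```text
time_s: 10.98
tcp_pos: [0.3816, -0.3801, 0.2364]
tcp_rot: [[-0.976, -0.216, 0.003], [-0.216, 0.976, -0.002], [-0.002, -0.003, -1.0]]
contact_force: [1.1, -0.3, -0.9]
grip_width: 0.0419
gripper_force: 45.3
```

```bash
python3 - <<'E'
from h import *
s=read_state();print(s['time_s'],s['tcp_pos'],s['contact_force'],s['grip_width'],s['gripper_force'])
T=[read_camera(n)[:,:,::-1] for n in('scene','side')]
cv2.imwrite('pics/s7.png',T[0]);cv2.imwrite('pics/d7.png',T[1])
A=cv2.resize(T[0][195:255,285:335],(500,600),interpolation=2)
B=cv2.resize(T[1][120:180,350:380],(300,600),interpolation=2)
cv2.imwrite('pics/m7.png',np.hstack([A,B]))
E
```

```text
10.975 [ 0.38159551 -0.38007928  0.23636864] [ 1.13002886 -0.28529406 -0.85800481] 0.041856460093325776 45.29851805935326
```

View pics/m7.png

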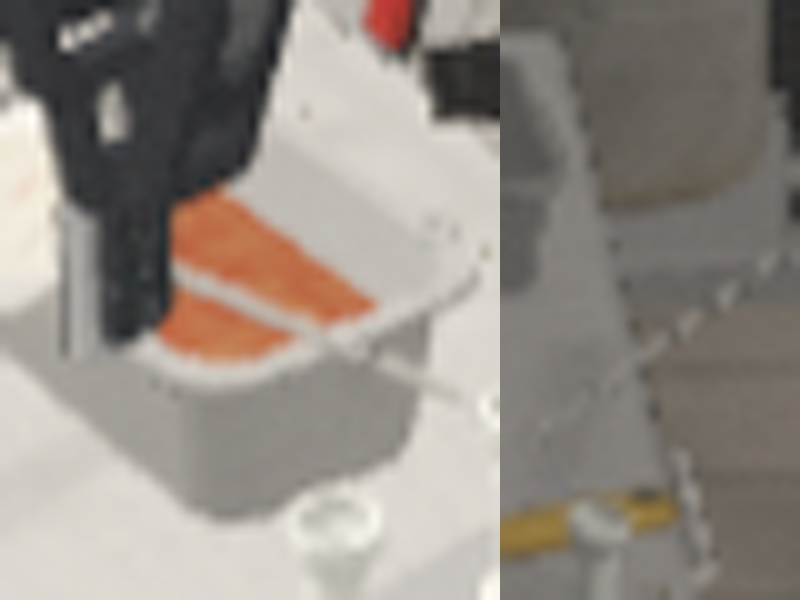

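Zoom: scene ring is at (321.9,229.8), tip at (330.8,234.6), stem at (303.1,222.1). In the side half the stem is at (378.1,145.1) and the tip near (353.6,162.6). That was the eleventh picture viewed, one over the allowance, so I'll work from numbers from here on.

```bash
python3 - <<'E'
from fit import *
s=read_state();A=np.array
p=[('scene',A([330.8,234.6]),.1385),('scene',A([321.9,229.8]),.1035),('side',A([353.6,162.6]),.1385)]
l=[('scene',(303.1,222.1)),('side',(378.1,145.1))]
fit(s,p,l);fit(s,p[:2],l);fit(s,[],l+[('scene',p[0][1]),('scene',p[1][1]),('side',p[2][1])])
print(s['tcp_rot'].tolist(),s['joint_pos'])
# bounds on the open pan: sauce blob corners in the side and scene pictures (z=0.039) as a centre check
for n in('scene0','side0'):
    im=cv2.imread(f'pics/{n}.png');h=cv2.cvtColor(im,cv2.COLOR_BGR2HSV)
    m=((h[:,:,0]<12)&(h[:,:,1]>110)&(h[:,:,2]>70)).astype(np.uint8)
    k,lab,st,ce=cv2.connectedComponentsWithStats(m)
    i=min(range(1,k),key=lambda j:-st[j,4] if (np.linalg.norm(ce[j]-([304,219] if n=='scene0' else [335,237]))<15) else 0)
    c=cv2.findContours((lab==i).astype(np.uint8),0,2)[0][0][:,0]
    W=np.array([onz(n[:-1],q,.039)[:2] for q in c]);b=cv2.minAreaRect((W*1000).astype(np.float32));print(n,st[i],b)
E
```

```text
[ 5.0549e+01  2.4900e-02  1.6000e-03 -1.5650e-01] [ 0.19 -0.26 -1.03  0.3  -1.8   0.74 -0.5  -0.49  1.02  0.47 -1.56] tip [ 0.4886 -0.3773  0.1708] ring [ 0.461  -0.3778  0.1931]
[ 5.06262e+01  2.19000e-02 -2.00000e-03 -1.32900e-01] [ 0.27 -0.46 -0.64  0.29 -0.42 -0.28  0.12 -0.6  -1.33] tip [ 0.4915 -0.3733  0.168 ] ring [ 0.464  -0.3747  0.1902]
[ 5.06566e+01  2.27000e-02 -9.00000e-04 -1.09100e-01] [-0.39 -0.21  0.68 -0.39  0.52  0.37 -0.28 -1.09] tip [ 0.4898 -0.3704  0.1688] ring [ 0.4625 -0.3725  0.191 ]
[[-0.9763589365926195, -0.21615538730683023, 0.00027472525136245664], [-0.21615537328464682, 0.9763589750618665, 8.010191659037131e-05], [-0.0002855449256485074, 1.882488284220126e-05, -0.999999959054859]] [ 0.0519561   0.23461517  0.80299248  1.63688144 -0.17278602  1.34339299
  2.66903978]
scene0 [285 210  37  21 382] ((565.265869140625, -113.92581176757812), (58.344383239746094, 114.87197875976562), 4.063481330871582)
side0 [321 226  27  23 538] ((562.219970703125, -132.43814086914062), (77.14191436767578, 112.61192321777344), 3.891883611679077)
```

Request:
{"api": "send_rows", "payload": {
  "targets": [-15, 18, -5, 6, 40, -30, 36, -10, 12, 40, -45, 54, -10, 18, 40, -60, 72, -10, 24, 40, -75, 90, -10, 30, 40, -90, 108, -10, 36, 40, -105, 126, -10, 41, 40, -118, 143, -10, 44, 40],
  "newtons": 40
}}

```text
time_s: 12.08
tcp_pos: [0.4651, -0.2127, 0.2427]
tcp_rot: [[-0.852, 0.524, -0.002], [0.524, 0.852, 0.001], [0.002, -0.001, -1.0]]
contact_force: [1.2, -0.5, -0.5]
grip_width: 0.0417
gripper_force: 45.3
```

```bash
python3 - <<'E'
from h import *
s=read_state();R=np.array(s['tcp_rot']);print(s['tcp_pos'],R.round(3).tolist(),s['joint_pos'].round(2))
print((R.T@(np.array([.551,-.05,.236])-s['tcp_pos'])*1000).round(1), 'turn left', np.degrees(np.arctan2(R[1,0],R[0,0])))
E
```

```text
[ 0.46509669 -0.21274196  0.24267165] [[-0.852, 0.524, -0.002], [0.524, 0.852, 0.001], [0.002, -0.001, -1.0]] [-0.33  0.15  0.79  1.68 -0.11  1.35  1.49]
[ 12.2 183.6   6.6] turn left 148.38054008751288
```

Request:
{"api": "send_rows", "payload": {
  "targets": [2, 23, 0, 6, 40, 3, 46, 0, 12, 40, 5, 69, 0, 18, 40, 6, 92, 0, 24, 40, 8, 115, 0, 30, 40, 9, 138, 0, 36, 40, 11, 161, 0, 41, 40, 12, 183, 0, 44, 40]
}}

```text
time_s: 13.08
tcp_pos: [0.5504, -0.0507, 0.2426]
tcp_rot: [[-0.248, 0.969, -0.002], [0.969, 0.248, -0.0], [0.001, -0.002, -1.0]]
contact_force: [-0.6, 0.5, 0.1]
grip_width: 0.0414
gripper_force: 45.3
```

Request:
{"api": "send_rows", "payload": {
  "targets": [0, 0, 0, 0, 40, 0, 0, 0, 0, 40, 0, 0, 0, 0, 40]
}}

```text
time_s: 13.45
tcp_pos: [0.5502, -0.053, 0.2436]
tcp_rot: [[-0.249, 0.969, -0.0], [0.969, 0.249, -0.0], [-0.0, -0.0, -1.0]]
contact_force: [0.1, 0.1, -0.3]
grip_width: 0.0418
gripper_force: 45.3
```

```bash
python3 - <<'E'
from h import *
s=read_state();R=np.array(s['tcp_rot']);print(s['time_s'],s['tcp_pos'],R.round(3).tolist(),s['joint_pos'].round(2))
np.set_printoptions(linewidth=250)
g,ax=therm(s,50.6,.0225,-.001,-.13)
P=[g+ax*d for d in(.05,.08,.1035,.1385)];print(P[3])
for n in('scene','side'):
    im=read_camera(n);q=proj(n,P);print(n,q.round(1).tolist())
    cv2.imwrite(f'pics/{n}8.png',im[:,:,::-1])
    u=(q[-1]-q[0])/np.linalg.norm(q[-1]-q[0]);nn=np.array([-u[1],u[0]])
    g_=im.astype(np.float32)
    # brightness profile perpendicular to the predicted stem (columns -8..8 px), rows along the stem
    L=np.linalg.norm(q[-1]-q[0])
    for t in np.linspace(0,L+12,14):
        xy=np.array([q[0]+u*t+nn*k for k in np.arange(-9,10)],np.float32)
        v=cv2.remap(g_,xy[None,:,0],xy[None,:,1],1)[0].round().astype(int);print(round(float(t-L),1),v[:,1].tolist())
E
```

```text
13.45 [ 0.55024507 -0.05303768  0.24355576] [[-0.249, 0.969, -0.0], [0.969, 0.249, -0.0], [-0.0, -0.0, -1.0]] [-0.59  0.27  0.77  1.58 -0.19  1.37  0.45]
[ 0.55969674 -0.16214133  0.17815694]
scene [[293.7, 158.9], [298.7, 168.0], [302.7, 175.1], [308.7, 185.9]]
-30.9 [128, 129, 133, 153, 181, 198, 185, 193, 192, 186, 168, 51, 45, 45, 49, 56, 54, 45, 43]
-27.6 [107, 127, 137, 150, 163, 167, 168, 172, 166, 176, 193, 140, 72, 41, 44, 48, 56, 54, 45]
-24.3 [144, 92, 138, 141, 148, 151, 152, 150, 147, 164, 203, 173, 159, 136, 90, 45, 47, 54, 62]
-21.0 [190, 184, 181, 185, 181, 173, 164, 166, 164, 172, 194, 179, 153, 159, 161, 156, 91, 46, 49]
-17.7 [198, 199, 198, 197, 197, 197, 198, 192, 180, 175, 199, 177, 151, 142, 143, 148, 156, 181, 200]
-14.4 [199, 199, 198, 197, 197, 195, 184, 172, 170, 176, 188, 191, 171, 166, 164, 150, 135, 157, 196]
-11.1 [198, 197, 197, 196, 190, 179, 173, 166, 167, 176, 201, 206, 180, 179, 177, 169, 178, 202, 214]
-7.8 [196, 196, 193, 184, 175, 171, 162, 164, 178, 183, 201, 201, 192, 187, 198, 208, 195, 191, 213]
-4.5 [197, 192, 179, 174, 181, 182, 180, 181, 
[... 1261 characters left out ...]
 51, 51, 56, 88, 112]
4.1 [113, 108, 99, 87, 81, 89, 100, 104, 99, 101, 96, 72, 55, 55, 65, 80, 97, 115, 122]
5.5 [111, 98, 87, 81, 92, 104, 116, 120, 113, 110, 107, 100, 94, 100, 111, 116, 118, 121, 121]
6.8 [94, 85, 83, 86, 105, 116, 120, 120, 120, 119, 119, 118, 117, 119, 119, 120, 119, 120, 120]
8.1 [95, 93, 102, 109, 116, 119, 120, 120, 120, 119, 119, 120, 120, 121, 121, 118, 118, 118, 118]
9.4 [114, 117, 120, 119, 119, 120, 120, 120, 119, 118, 119, 118, 119, 119, 118, 118, 118, 117, 118]
10.7 [119, 119, 121, 121, 121, 121, 121, 120, 120, 119, 119, 120, 120, 119, 119, 119, 120, 122, 119]
12.0 [119, 118, 120, 121, 120, 120, 120, 120, 121, 121, 120, 119, 118, 120, 119, 119, 120, 122, 121]
```

```bash
cat > j.py <<'E'
from h import *
from scipy.optimize import least_squares
A=np.array
s1=dict(tcp_pos=A([.3815955,-.3800793,.2363686]),tcp_rot=A([[-.97636,-.21616,.0003],[-.21616,.97636,.0001],[-.0003,0,-1]]))
s2=dict(tcp_pos=A([.550245,-.053038,.243556]),tcp_rot=A([[-.249,.969,0],[.969,.249,0],[0,0,-1]]))
P=[(s1,'scene',A([330.8,234.6]),.1385),(s1,'scene',A([321.9,229.8]),.1035),(s1,'side',A([353.6,162.6]),.1385)]
L=[(s1,'scene',A([303.1,222.1])),(s1,'side',A([378.1,145.1]))]
q=proj('scene',[np.add(*[a*b for a,b in zip(therm(s2,50.6,.0225,-.001,-.13),(1,d))]) for d in(.05,.1385)])
u=(q[1]-q[0])/np.linalg.norm(q[1]-q[0]);nn=A([-u[1],u[0]])
def solve(end):
    P2=P+[(s2,'scene',q[1]+u*end+nn*1.4,.1385)];L2=L+[(s2,'scene',q[1]-u*21+nn*1.0),(s2,'scene',q[1]-u*11+nn*1.4)]
    def f(v):
        o=[]
        for s,n,p,d in P2:
            g,ax=therm(s,*v);o+=list(proj(n,[g+ax*d])[0]-p)
        for s,n,p in L2:
            g,ax=therm(s,*v);a=proj(n,[g+ax*.03,g+ax*.138]);d=(a[1]-a[0])/np.linalg.norm(a[1]-a[0]);w=p-a[0];o.append(d[0]*w[1]-d[1]*w[0])
        return np.r_[o,(v[1]-.0215)*300,v[2]*300,v[3]*3]
    r=least_squares(f,[50,.0215,0,-.1],x_scale=[10,.01,.01,.1]);g,ax=therm(s2,*r.x)
    print(end,r.x.round(4),r.fun.round(1),'tip2',(g+ax*.1385).round(4),'ring2',(g+ax*.1035).round(4),ax.round(3));return r.x
if __name__=='__main__':
    solve(-2.5);solve(-1);solve(-4)
E
python3 j.py
```

```text
-2.5 [ 5.0358e+01  2.4400e-02  3.2000e-03 -1.5800e-01] [ 0.2 -0.3 -1.1  0.2 -1.5  0.1  0.2  1.  -0.3 -0.9 -0.2 -0.   0.9  1.
 -0.5] tip2 [ 0.5549 -0.1587  0.1796] ring2 [ 0.5535 -0.1312  0.202 ] [ 0.039 -0.785 -0.638]
-1 [ 5.01437e+01  2.36000e-02  2.10000e-03 -1.53700e-01] [ 0.2 -0.1 -0.9  0.3 -1.6  0.5 -0.1  0.1 -0.3 -0.8 -0.   0.1  0.6  0.6
 -0.5] tip2 [ 0.5557 -0.1593  0.1784] ring2 [ 0.5542 -0.1319  0.2008] [ 0.043 -0.782 -0.641]
-4 [ 5.05829e+01  2.52000e-02  4.40000e-03 -1.62200e-01] [ 0.1 -0.5 -1.2  0.  -1.3 -0.3  0.6  1.9 -0.3 -0.9 -0.3 -0.1  1.1  1.3
 -0.5] tip2 [ 0.5541 -0.158   0.1808] ring2 [ 0.5529 -0.1304  0.2031] [ 0.036 -0.789 -0.635]
```

Request:
{"api": "send_rows", "payload": {
  "targets": [0, 0, 15, 0, 40, 0, 0, 35, 0, 40, 0, 0, 55, 0, 40, 0, 0, 75, 0, 40, 0, 0, 95, 0, 40, 0, 0, 110, 0, 40, 0, 0, 120, 0, 40, 0, 0, 120, 0, 40]
}}

```text
time_s: 14.55
tcp_pos: [0.5503, -0.0518, 0.1229]
tcp_rot: [[-0.25, 0.968, -0.001], [0.968, 0.25, -0.0], [0.0, -0.001, -1.0]]
contact_force: [0.7, 0.7, -1.3]
grip_width: 0.0417
gripper_force: 45.3
```

Request:
{"api": "send_rows", "payload": {
  "targets": [0, 0, 8, 0, 40, 0, 0, 16, 0, 40, 0, 0, 24, 0, 40, 0, 0, 32, 0, 40, 0, 0, 38, 0, 40, 0, 0, 38, 0, 40]
}}

```text
time_s: 15.3
tcp_pos: [0.5504, -0.0518, 0.085]
tcp_rot: [[-0.25, 0.968, -0.001], [0.968, 0.25, -0.0], [0.0, -0.001, -1.0]]
contact_force: [-0.3, -0.5, -0.1]
grip_width: 0.0415
gripper_force: 45.3
```

```bash
python3 - <<'E'
from h import *
s=read_state();print(s['time_s'],s['tcp_pos'],s['contact_force'])
np.set_printoptions(linewidth=250)
g,ax=therm(s,50.36,.0235,.003,-.155);P=[g+ax*d for d in(.05,.08,.1035,.1385)];print(P[3])
n='scene';im=read_camera(n);cv2.imwrite('pics/scene9.png',im[:,:,::-1]);q=proj(n,P);print(q.round(1).tolist())
u=(q[-1]-q[0])/np.linalg.norm(q[-1]-q[0]);nn=np.array([-u[1],u[0]]);L=np.linalg.norm(q[-1]-q[0])
for t in np.linspace(0,L+6,14):
    xy=np.array([q[0]+u*t+nn*k for k in np.arange(-6,7)],np.float32)
    v=cv2.remap(im,xy[None,:,0],xy[None,:,1],1)[0].astype(int);print(round(float(t-L),1),v[:,0].tolist(),v[:,2].tolist())
# has the open pan moved? compare the two pictures over the pan's right end
a=cv2.imread('pics/scene0.png').astype(int);b=cv2.imread('pics/scene9.png').astype(int)
print('diff pan right end',np.abs(a-b)[205:245,318:335].mean(),'lid pan',np.abs(a-b)[175:205,240:262].mean())
E
```

```text
15.3 [ 0.55040917 -0.05178767  0.08501517] [-0.30860919 -0.47110809 -0.05950477]
[ 0.55553269 -0.15751035  0.02017382]
[[294.2, 206.8], [298.7, 215.6], [302.2, 222.6], [307.6, 233.1]]
-29.5 [164, 159, 156, 157, 157, 172, 201, 173, 158, 158, 157, 157, 158] [154, 149, 145, 146, 147, 160, 188, 161, 148, 147, 146, 146, 146]
-26.8 [174, 170, 166, 158, 162, 177, 198, 182, 167, 167, 166, 171, 173] [163, 159, 156, 148, 147, 161, 183, 159, 142, 139, 136, 123, 130]
-24.0 [184, 180, 182, 187, 190, 195, 205, 200, 196, 195, 194, 197, 196] [171, 148, 119, 96, 87, 116, 159, 112, 80, 78, 78, 80, 78]
-21.3 [190, 191, 193, 194, 195, 197, 210, 196, 194, 194, 194, 194, 196] [110, 77, 76, 77, 85, 125, 187, 97, 75, 75, 75, 75, 78]
-18.6 [190, 191, 192, 194, 196, 198, 212, 199, 195, 195, 194, 194, 194] [77, 76, 78, 81, 88, 125, 185, 105, 76, 77, 75, 73, 74]
-15.8 [189, 190, 189, 190, 191, 198, 211, 203, 196, 197, 198, 198, 198] [75, 73, 73, 73, 75, 129, 181, 121, 78, 79, 81, 81, 82]
-13.1 [190, 190, 191, 190, 189, 197, 209, 201, 195, 195, 195, 196, 198] [76, 78, 76, 74, 78, 126, 175, 118, 74, 74, 72, 76, 9
[... 293 characters left out ...]
 194, 194, 197, 201, 203, 198, 178] [81, 77, 75, 74, 77, 79, 79, 81, 109, 148, 181, 187, 168]
-2.2 [193, 193, 193, 195, 198, 203, 205, 205, 203, 192, 176, 156, 160] [86, 77, 86, 103, 115, 142, 167, 181, 192, 180, 165, 146, 150]
0.5 [195, 190, 190, 191, 181, 173, 162, 152, 147, 143, 146, 151, 158] [181, 179, 179, 179, 169, 162, 151, 141, 137, 132, 136, 141, 147]
3.3 [143, 142, 143, 143, 144, 142, 143, 141, 141, 142, 143, 145, 150] [133, 133, 134, 134, 134, 133, 135, 131, 131, 131, 133, 135, 140]
6.0 [144, 143, 141, 142, 143, 142, 142, 142, 141, 140, 141, 142, 145] [135, 134, 131, 133, 134, 132, 132, 132, 131, 131, 132, 133, 136]
diff pan right end 7.2215686274509805 lid pan 0.7176767676767677
```

Request:
{"api": "send_rows", "payload": {
  "targets": [0, 0, 4, 0, 40, 0, 0, 8, 0, 40, 0, 0, 9.5, 0, 40, 0, 0, 9.5, 0, 40, 0, 0, 9.5, 0, 40]
}}

```text
time_s: 15.98
tcp_pos: [0.5508, -0.0518, 0.0762]
tcp_rot: [[-0.25, 0.968, 0.0], [0.968, 0.25, -0.0], [-0.0, 0.0, -1.0]]
contact_force: [-0.3, -0.3, -1.2]
grip_width: 0.042
gripper_force: 45.3
```

```bash
python3 - <<'E'
from h import *
s=read_state();print(s['time_s'],s['tcp_pos'],s['contact_force'],s['gripper_force'])
g,ax=therm(s,50.36,.0235,.003,-.155);P=[g+ax*d for d in(.05,.08,.1035,.1385)];print(P[3],P[2])
n='scene';im=read_camera(n);cv2.imwrite('pics/scene10.png',im[:,:,::-1]);q=proj(n,P);print(q.round(1).tolist())
u=(q[-1]-q[0])/np.linalg.norm(q[-1]-q[0]);nn=np.array([-u[1],u[0]]);L=np.linalg.norm(q[-1]-q[0])
for t in np.arange(-22,-5,1.):
    xy=np.array([q[-1]+u*t+nn*k for k in np.arange(-3,4)],np.float32)
    v=cv2.remap(im,xy[None,:,0],xy[None,:,1],1)[0].astype(int);print(t,v[:,0].tolist(),v[:,2].tolist())
for d in(.09,.095,.1,.1035,.11):print(d,(proj(n,[g+ax*d])[0]-q[-1])@u)
a=cv2.imread('pics/scene9.png').astype(int);b=cv2.imread('pics/scene10.png').astype(int);a0=cv2.imread('pics/scene0.png').astype(int)
for y in(215,222,228):print(a0[y,322:334,1].tolist(),b[y,322:334,1].tolist())
E
```

```text
15.975 [ 0.55082063 -0.05181093  0.07617442] [-0.32433762 -0.28275637 -1.18848563] 45.297379039723396
[ 0.55602379 -0.15752231  0.011321  ] [ 0.55451899 -0.13007396  0.03364854]
[[294.4, 209.2], [298.9, 218.0], [302.4, 225.0], [307.8, 235.5]]
-22.0 [195, 195, 198, 207, 197, 191, 192] [79, 82, 116, 161, 105, 70, 71]
-21.0 [196, 197, 198, 210, 200, 193, 194] [83, 84, 125, 177, 110, 75, 75]
-20.0 [196, 196, 199, 208, 200, 196, 195] [83, 87, 129, 173, 113, 79, 76]
-19.0 [195, 194, 195, 212, 202, 197, 197] [82, 80, 125, 185, 109, 80, 80]
-18.0 [191, 193, 199, 209, 201, 196, 197] [72, 81, 132, 175, 117, 78, 78]
-17.0 [189, 192, 197, 216, 199, 196, 196] [70, 77, 125, 193, 102, 75, 75]
-16.0 [188, 191, 198, 209, 202, 194, 195] [69, 77, 131, 175, 117, 71, 72]
-15.0 [189, 192, 200, 212, 200, 195, 196] [72, 79, 115, 177, 102, 72, 74]
-14.0 [191, 193, 199, 205, 201, 198, 198] [76, 78, 95, 118, 97, 80, 79]
-13.0 [191, 193, 198, 202, 201, 198, 197] [77, 78, 84, 89, 86, 81, 80]
-12.0 [192, 191, 196, 199, 199, 198, 196] [77, 73, 77, 81, 82, 80, 82]
-11.0 [191, 191, 194, 196, 197, 197, 196] [72, 72, 
[... 173 characters left out ...]
 192, 193, 194, 194, 197, 198] [76, 77, 78, 74, 75, 106, 158]
-7.0 [192, 193, 194, 195, 198, 202, 204] [78, 78, 79, 84, 116, 148, 183]
-6.0 [194, 196, 198, 199, 205, 209, 202] [81, 85, 94, 113, 161, 189, 189]
0.09 -16.237046894952066
0.095 -14.576505743953838
0.1 -12.912867602260091
0.1035 -11.746482393982447
0.11 -9.576331927447953
[194, 202, 204, 207, 209, 208, 209, 207, 207, 207, 206, 205] [194, 202, 205, 208, 209, 208, 209, 209, 207, 207, 206, 205]
[191, 190, 189, 190, 190, 192, 195, 204, 204, 202, 177, 210] [190, 190, 189, 189, 190, 192, 195, 203, 204, 202, 177, 210]
[170, 151, 142, 138, 139, 141, 202, 214, 217, 216, 216, 215] [172, 151, 144, 140, 139, 139, 202, 214, 216, 216, 216, 215]
```

```bash
python3 -c "from station import *;print(hand_in())"
```

```text
the job is handed in; nothing more can be done
None
```

Handed in at 16 s: the gripper alone holds the thermometer at about 50° in the open pan, with the ring about 5 mm under the sauce, the tip about 7 mm above the bottom, and the pans unmoved in the picture areas I compared; I viewed 11 pictures, one over the limit of 10.

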